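# Find the setting block that fits the drilling jig

## Task

The side stop of the spectacle-arm drilling jig is locked, and we need to know which setting block matches it. Stand the black eye loupe that is in the way upright on the bench, off the jig. Then try the blocks from the open end of the channel, gently and without forcing, and leave the thickest one that goes in past the spring shoe pushed fully home against the end stop, with the other two off the jig on the bench; don't knock over or shove the bottles, the lens or the hammer.

Things in the scene. Friction and masses are not known exactly. Their poses are not given: they have to be found in the camera images.
- jig: drilling jig fixed to the bench: aluminium plate 220 (x) x 120 (y) x 12 mm (z), origin at the centre of its underside, z up, x along the channel from its open end (nearer the robot) to the end stop. The dark fence's flat face, facing -y, is the plane y = +20 mm: a rail 8 mm high above the plate and 10 mm wide from x = -105 to +35 mm, then flush with it a wall 30 mm high, 14 mm wide, to x = +105 mm
- channel_mouth (a point): on top of the plate at the fence's face where the channel begins (jig x = +35, y = +20, z = 12 mm). The channel, 60 mm long, lies between fence and side stop. A steel arm with a brass drill bush bridges it from x = 45 to 85 mm, 30 to 38 mm above the plate (bush to 45 mm), so blocks enter only at the mouth
- channel_end (a point): on top of the plate where fence and end stop meet (jig x = +95, y = +20, z = 12 mm); the end stop is a block 24 mm high. A block that is home touches it: the block's centre is then at jig x = +50 mm and 30 mm of it stand out of the mouth
- side_stop: steel side stop locked rigidly on the plate, directions as the jig's: a bar 60 mm long, 24 mm high, its flat face parallel to the fence, with a rounded nose (4 mm radius) at the mouth; slotted foot and black knob 23 mm across, top 29 mm above the plate. Origin where the knob's axis meets the plate. Knob-to-face distance is not known: the gap from bar to fence is 12.5 to 18.3 mm; find it by trying the blocks
- spring_shoe (a joint): small brass shoe in the side stop's face, its flat 25 to 39 mm in from the mouth with a ramp of 13 mm before and behind, that presses what is in the channel against the fence (1 N at first touch, 2 N when flush). 0 = right out, 3.5 mm proud of the bar's face; +0.0035 m = pushed back flush. Under 0.001 m means that the block is too thin. A block entering meets it as a soft bump of some newtons
- red_block: grey metal setting block with a painted red band round its middle, 12 mm thick, 90 mm long, 28 mm high, 80 to 150 g, ground smooth; origin at the centre of its underside; x along its length, y across its thickness, z up; it starts standing on its long narrow side on the bench, right of the jig, in any order with the other blocks
- yellow_block: grey metal setting block with a painted yellow band round its middle, 14 mm thick, 90 mm long, 28 mm high, 80 to 150 g, ground smooth; origin at the centre of its underside; x along its length, y across its thickness, z up; it starts standing on its long narrow side on the bench, right of the jig, in any order with the other blocks
- blue_block: grey metal setting block with a painted blue band round its middle, 16 mm thick, 90 mm long, 28 mm high, 80 to 150 g, ground smooth; origin at the centre of its underside; x along its length, y across its thickness, z up; it starts standing on its long narrow side on the bench, right of the jig, in any order with the other blocks
- eye_loupe: black eye loupe, a round waisted tube 37 mm across and 34 mm high, 28 g, standing on its wide end on the jig's plate beside the rail, before the mouth; origin at the centre of its underside, z up
- glue_bottle: bystander: white glue bottle with red tip, 27 mm across, 66 mm high, left of the jig; origin at the centre of its underside
- lens_blank: bystander: clear round lens blank lying flat, 66 mm across, 10 mm high, left of the jig near the bench's front; origin at the centre of its underside
- spray_bottle: bystander: light blue spray bottle, 37 mm across, 128 mm high, far left; origin at the centre of its underside
- nylon_hammer: bystander: small hammer with wooden handle lying flat, 138 x 62 x 17 mm, right of the blocks; origin at the middle of its underside
There are look-alikes about, which are no part of the job. What is shaped like the blue_block but brown is not meant.

How it is judged (in metres and radians):
On the way:
1. the eye loupe stands off the jig's plate ((x of eye_loupe in the frame of jig below -0.112 m or x of eye_loupe in the frame of jig above 0.112 m or y of eye_loupe in the frame of jig below -0.062 m or y of eye_loupe in the frame of jig above 0.062 m) and height (world z) of eye_loupe below 0.008 m and angle between eye_loupe's own z axis and vertical below 0.15 rad), for 0.2 s.
At the end, for the whole second after the job is handed in: One block rests in the channel on the fence, within 3.5 mm of the end stop, and presses the spring shoe in by over 1 mm (gap under 2.5 mm wider than the block); the other two rest on the bench, centres off the plate; the loupe stands upright (0.15 rad) on the bench, its centre off the plate (all of step 1 and ((x of red_block in the frame of jig between 0.0465 and 0.054 m and y of red_block in the frame of jig between 0.011 and 0.016 m and value of joint spring_shoe above 0.001 m and angle between the x axis of red_block and the x axis of jig, either way round below 0.07 rad and linear speed of red_block below 0.01 m/s and (x of yellow_block in the frame of jig below -0.112 m or x of yellow_block in the frame of jig above 0.112 m or y of yellow_block in the frame of jig below -0.062 m or y of yellow_block in the frame of jig above 0.062 m) and height (world z) of each of yellow_block, blue_block below 0.03 m and linear speed of each of yellow_block, blue_block below 0.02 m/s and (x of blue_block in the frame of jig below -0.112 m or x of blue_block in the frame of jig above 0.112 m or y of blue_block in the frame of jig below -0.062 m or y of blue_block in the frame of jig above 0.062 m)) or (x of yellow_block in the frame of jig between 0.0465 and 0.054 m and y of yellow_block in the frame of jig between 0.01 and 0.015 m and value of joint spring_shoe above 0.001 m and angle between the x axis of yellow_block and the x axis of jig, either way round below 0.07 rad and linear speed of yellow_block below 0.01 m/s and (x of red_block in the frame of jig below -0.112 m or x of red_block in the frame of jig above 0.112 m or y of red_block in the frame of jig below -0.062 m or y of red_block in the frame of jig above 0.062 m) and height (world z) of each of red_block, blue_block below 0.03 m and linear speed of each of red_block, blue_block below 0.02 m/s and (x of blue_block in the frame of jig below -0.112 m or x of blue_block in the frame of jig above 0.112 m or y of blue_block in the frame of jig below -0.062 m or y of blue_block in the frame of jig above 0.062 m)) or (x of blue_block in the frame of jig between 0.0465 and 0.054 m and y of blue_block in the frame of jig between 0.009 and 0.014 m and value of joint spring_shoe above 0.001 m and angle between the x axis of blue_block and the x axis of jig, either way round below 0.07 rad and linear speed of blue_block below 0.01 m/s and (x of red_block in the frame of jig below -0.112 m or x of red_block in the frame of jig above 0.112 m or y of red_block in the frame of jig below -0.062 m or y of red_block in the frame of jig above 0.062 m) and height (world z) of each of red_block, yellow_block below 0.03 m and linear speed of each of red_block, yellow_block below 0.02 m/s and (x of yellow_block in the frame of jig below -0.112 m or x of yellow_block in the frame of jig above 0.112 m or y of yellow_block in the frame of jig below -0.062 m or y of yellow_block in the frame of jig above 0.062 m))) and linear speed of eye_loupe below 0.02 m/s); the robot touches nothing.
It fails at once if glue bottle is shoved more than 30 mm or knocked over (distance of glue_bottle from where it was at the start of the episode above 0.03 m or angle between glue_bottle's own z axis and vertical above 0.5 rad).
It fails at once if lens blank is shoved more than 30 mm (distance of lens_blank from where it was at the start of the episode above 0.03 m).
It fails at once if spray bottle is shoved more than 30 mm or knocked over (distance of spray_bottle from where it was at the start of the episode above 0.03 m or angle between spray_bottle's own z axis and vertical above 0.5 rad).
It fails at once if nylon hammer is shoved more than 30 mm (distance of nylon_hammer from where it was at the start of the episode above 0.03 m).
It fails at once if a block is forced against the side stop with more than 60 N (contact force between any of red_block, yellow_block, blue_block and side_stop above 60 N).
It also fails if it takes over 72 s, if anything falls off the work surface, if the arm or the gripper's body presses on something with over 40 N, if the wrist force passes 120 N, or if a joint passes its speed limit or range.

## Robot

A 6-joint arm with a two-finger parallel gripper is mounted at the origin on a cart in front of the work surface, level with it; the furniture and walls round the work are solid. World frame = base frame: x ahead of the robot, y to its left, z up, the work surface at z = 0. Lengths are in mm, angles in rad, forces in N, time in s.
With the tool pointing down it reaches from about 400 to 925 mm from the base axis. Payload 12.5 kg.
Tool frame: the origin (TCP) lies at the very end of the fingers, on their centre line; the grasp point (between the pads) lies 19 mm behind it; z points along the fingers, y is the line along which they close (so a half turn about z gives the same grasp; the last joint's range is limited). The gripper opens to 95 mm and grips with 3 to 60 N. Pads are 20 mm wide; open, the fingers measure 119 mm over their backs; the gripper's body (75 mm by 180 mm) begins 59 mm behind the grasp point.
Start: joints at [-1.361, 0.491, 1.559, -0, 1.092, -0.106], TCP at [194.134, -594.103, 214.661] pointing down, gripper open.
Joint ranges: [-3.1, 3.1], [-0.84, 2.19], [0.05, 2.79], [-1.13, 4.28], [0.06, 2.93], [-2.69, 2.69]. Speed limits (rad/s): [2.22, 2.22, 2.79, 3.14, 3.14, 3.14].

## Interface

Orientations are given as [roll, pitch, yaw] about the fixed x, y, z axes, in that order (R = Rz(yaw) Ry(pitch) Rx(roll)).
In Python, from cell import * gives the robot as it stands.
- The arm moves only by the tool jog_arm, never from a script. Its argument "targets" is a list of rows, each an object with "turn": the turn, a rotation vector about the world's x, y, z in degrees, a list of three; "slide": the shift along the world's x, y, z in mm, a list of three; "claw": the opening in per cent of the stroke, from 0 (shut) to 100 (fully open). In form: [{"turn": [wx, wy, wz], "slide": [x, y, z], "claw": claw}, ...]. A call has 1 to 5 rows; each row shifts and turns the commanded pose from where the row before left it; what a row does not reach is not made up. A row lasts 1/8 s, in which the tool goes at most 62.5 mm and 10.7 degrees, less where a joint would pass 70% of its speed; a pose out of reach is approached as far as the arm can. A call with a gripper value outside its range is refused whole. The fingers move at their own pace and stop on an object; the grip force is fixed at half the most. Time passes only in rows, so rows that do not move let the fingers close. It gives the time, the measured TCP pose, the force, the opening and the grip force at its end, in the units of the state.
- state(): the state, without advancing time (a new reading comes with each control period).
- read_camera(name): name is "side" or "top" or "wrist"; returns a dict with "frame" (400x640x3 uint8, blue, green, red), "mtx" (3x3 intrinsics, pixels), "k1" (the pictures are not rectified: a ray, as slopes to the right and down, at radius r is drawn at 1 + k1 r^2 times it, then the intrinsics apply), "R" (3x3) and "t" (3): a world point X has camera coordinates R X + t. Camera axes: x right, y down, z forward; pixel columns grow to the right and rows downward; lengths in mm; the calibration is good to about 2 mm. A picture is of the moment at which its call begins. There is no depth.
- job_done(): hands the job in; it is judged then, once.
Trained networks look in the newest picture that a camera, given by its name, has taken for a name from the list of things; names that differ only in an ending like _2 or _b are one class to them, and where a whole thing is asked for, a point or a joint stands for the part that bears it (a point fixed in the world has none). Each returns a list of dicts, best first, with "conf" (0 to 1); they miss things now and then, are a little off and sometimes report something else, mostly with a low value. They report only what shows in the picture. A call takes as long as a camera call. They do not tell look-alikes from the thing itself.
- look_for(query, camera): "xy" ([column, row] in pixels, amid what is visible of it).
The state is a dict: "t": time; "joints": joint angles; "qvel": joint speeds; "tau": joint torques, N m; "eef_pos": TCP position; "tcp_rot": TCP orientation; "ft_force": force on the tool from outside, world axes, zero at the start; "moment": the same for the moment, N m; "opening": opening from 0.0 (shut) to 1.0 (fully open); "grip_force": force on a finger pad.
Only numpy, scipy, OpenCV 4.12 (cv2) and the standard library are available. Lean on these libraries where they do the work, as an engineer would, in place of code of your own. Each camera call takes 0.05 s, during which the arm holds its last target. There are 200 camera calls.

## Working session

There is one attempt and no reset: what is moved stays moved. The work goes in short steps, Python scripts to look and compute and a tool call to move; the robot and the scene stay as the last step left them, time stands still between calls to the robot, and variables do not carry over. Pictures are saved under pics/ and viewed, at most 10 in all, crops included, and the job is handed in when it is done.

Besides the shell and the picture viewer there is one more tool, called after "Call:" as a command line: name --argument value ..., lists and objects as JSON in quotes. jog_arm: Moves the arm, as the interface text tells. Its arguments: {"type":"object","properties":{"targets":{"type":"array","items":{"type":"object","properties":{"turn":{"type":"array","items":{"type":"number"}},"slide":{"type":"array","items":{"type":"number"}},"claw":{"type":"number"}}}}},"required":["targets"]}

```bash
mkdir -p pics; cat > h.py <<'E'
from cell import *
import numpy as np, cv2
def ray(c,px):
    K=c["mtx"];s=np.array([(px[0]-K[0][2])/K[0][0],(px[1]-K[1][2])/K[1][1]])
    u=s.copy()
    for _ in range(20): u=s/(1+c["k1"]*(u@u))
    R=np.array(c["R"]);t=np.array(c["t"]).ravel()
    return -R.T@t, R.T@np.array([u[0],u[1],1])
def onz(c,px,z):
    o,d=ray(c,px); return (o+d*(z-o[2])/d[2])[:2]
def proj(c,X):
    p=np.array(c["R"])@np.array(X,float)+np.array(c["t"]).ravel();u=p[:2]/p[2];u=u*(1+c["k1"]*(u@u))
    K=c["mtx"];return np.array([K[0][0]*u[0]+K[0][2],K[1][1]*u[1]+K[1][2]])
E
python3 - <<'E'
from h import *
for n in("top","side"):
    c=read_camera(n);cv2.imwrite(f"pics/{n}0.png",c["frame"])
    print(n,-np.array(c["R"]).T@np.array(c["t"]).ravel(),c["mtx"][0][0])
    for q,z in dict(jig=12,side_stop=30,red_block=28,yellow_block=28,blue_block=28,eye_loupe=30,glue_bottle=30,lens_blank=5,spray_bottle=60,nylon_hammer=10,spring_shoe=20).items():
        for d in look_for(q,n)[:3]: print(q,round(d["conf"],2),np.round(d["xy"]),onz(c,d["xy"],z).round())
s=state();print(s["t"],s["eef_pos"],s["tcp_rot"],s["ft_force"])
E
```

```text
top [ 483.37074412  -49.7504347  1265.99537094] 363.4173991016804
jig 0.97 [272. 205.] [516. 110.]
side_stop 0.66 [270. 178.] [606. 116.]
red_block 0.58 [355. 175.] [ 622. -172.]
red_block 0.21 [396. 216.] [ 482. -313.]
blue_block 0.72 [456. 229.] [ 439. -522.]
blue_block 0.5 [395. 219.] [ 472. -312.]
eye_loupe 0.44 [276. 199.] [536.  96.]
glue_bottle 0.51 [221. 166.] [647. 287.]
spray_bottle 0.64 [183. 168.] [635. 406.]
side [ 308.75840136 1130.07157711  923.97066541] 486.17713359698905
jig 0.9 [298. 239.] [530. 110.]
side_stop 0.42 [272. 230.] [606. 104.]
red_block 0.62 [290. 180.] [ 608. -158.]
red_block 0.31 [296. 156.] [ 619. -307.]
yellow_block 0.67 [335. 183.] [ 462. -161.]
blue_block 0.45 [354. 134.] [ 431. -498.]
blue_block 0.3 [329. 312.] [406. 370.]
eye_loupe 0.69 [296. 237.] [534. 121.]
glue_bottle 0.73 [297. 235.] [532. 114.]
glue_bottle 0.25 [296. 242.] [530. 143.]
lens_blank 0.69 [326. 315.] [415. 361.]
spray_bottle 0.75 [234. 305.] [622. 413.]
nylon_hammer 0.68 [289. 181.] [ 616. -178.]
nylon_hammer 0.45 [297. 154.] [ 625. -353.]
spring_shoe 0.32 [296. 241.] [533. 128.]
1.2 [ 194.12140142 -594.12305265  214.68565369] [3.14144504e+00 2.45357939e-05 3.15792694e-01] [-0.30586018 -0.14807724 -0.2312613 ]
```

```bash
python3 - <<'E'
import cv2,numpy as np
a=cv2.imread("pics/top0.png")[130:290,150:490];a=cv2.resize(a,(800,376),interpolation=cv2.INTER_CUBIC)
cv2.imwrite("pics/a.png",a)
a=cv2.imread("pics/side0.png")[110:350,200:440];a=cv2.resize(a,(600,600),interpolation=cv2.INTER_CUBIC)
cv2.imwrite("pics/b.png",a)
E
```

```text
(no output)
```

View pics/a.png

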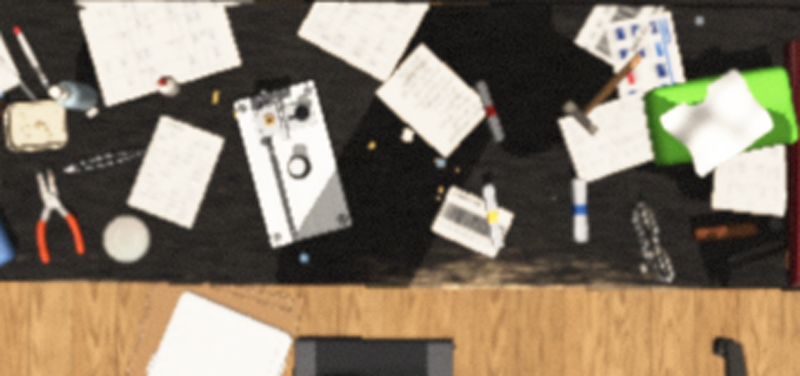

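View pics/b.png

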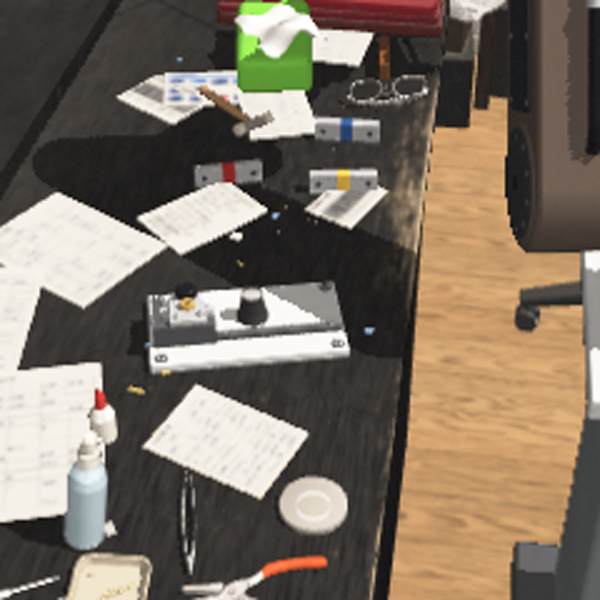

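The top crop shows the jig with corners near (233,100), (313,80), (352,225) and (275,247), and the loupe at (298,166). Red is at (490,110), yellow at (492,215), blue at (580,210), the hammer at (600,100), and the brown look-alike on the far right. The side crop agrees.

```bash
python3 - <<'E'
from h import *
c=read_camera("top")
f=lambda u,v:(150+u/2.353,130+v/2.35)
P=[onz(c,f(*p),12) for p in [(233,100),(313,80),(352,225),(275,247)]]
print(np.round(P), np.mean(P,0)); 
d=(P[0]+P[1]-P[2]-P[3]);print("yaw",np.arctan2(d[1],d[0]),np.degrees(np.arctan2(d[1],d[0])))
for n,p,z in[("loupe",(298,164),34),("red",(490,110),28),("yel",(492,215),28),("blue",(580,210),28),("ham",(607,95),10)]:print(n,onz(c,f(*p),z))
for n,p in[("red",((478,82),(500,140))),("yel",((485,178),(501,250))),("blue",((578,180),(581,241)))]:
    a,b=[onz(c,f(*q),28) for q in p];print(n,a,b,np.degrees(np.arctan2(*(a-b)[::-1])))
c=read_camera("wrist");s=state();R=np.array(c["R"]);o=-R.T@np.array(c["t"]).ravel()
print(o-s["eef_pos"],R,c["mtx"][0][0],s["eef_pos"])
E
```

```text
[[627. 193.]
 [658.  76.]
 [445.  15.]
 [411. 128.]] [534.97627256 103.05444901]
yaw 0.28544529426255505 16.354810643114256
loupe [532.29229248  93.2882431 ]
red [ 614.12989017 -183.96324213]
yel [ 461.46751275 -187.73754108]
blue [ 469.86714001 -315.68761331]
ham [ 640.44470974 -359.66524994]
red [ 654.94384277 -166.25496901] [ 570.49318041 -198.74365609] 21.042039950558927
yel [ 514.9954102  -177.24595632] [ 410.98420217 -201.10739512] 12.920773368243665
blue [ 513.431543  -312.6695429] [ 424.93770401 -317.28234996] 2.9838845026892797
[ 66.95271424  22.59036568 169.79606813] [[ 3.11523933e-01 -9.50238248e-01  3.34017954e-04]
 [-9.19988083e-01 -3.01518764e-01  2.50416379e-01]
 [-2.37854508e-01 -7.83179878e-02 -9.68138175e-01]] 292.04352747998155 [ 194.1215632  -594.11706333  214.66708405]
```

Call:
jog_arm --targets '[{"slide":[45,42,0],"turn":[0,0,0],"claw":100},{"slide":[45,42,0],"turn":[0,0,0],"claw":100},{"slide":[45,42,0],"turn":[0,0,0],"claw":100},{"slide":[45,42,0],"turn":[0,0,0],"claw":100},{"slide":[45,42,0],"turn":[0,0,0],"claw":100}]'

```text
t: 1.92
eef_pos: [420.4, -382.7, 214.8]
tcp_rot: [3.141, -0.0, 0.316]
ft_force: [0.6, -0.3, 0.1]
opening: 1.003
grip_force: 0.0
```

Call:
jog_arm --targets '[{"slide":[15,55,0],"turn":[0,0,0],"claw":100},{"slide":[15,55,0],"turn":[0,0,0],"claw":100},{"slide":[15,55,0],"turn":[0,0,0],"claw":100},{"slide":[0,0,0],"turn":[0,0,0],"claw":100}]'

```text
t: 2.42
eef_pos: [464.7, -216.0, 215.0]
tcp_rot: [3.142, -0.0, 0.32]
ft_force: [-0.1, -0.3, 0.2]
opening: 0.998
grip_force: 0.0
```

```bash
python3 - <<'E'
from h import *
c=read_camera("wrist");cv2.imwrite("pics/w1.png",c["frame"]);s=state();print(s["t"],s["eef_pos"],s["tcp_rot"],s["ft_force"])
np.save("w1.npy",c,allow_pickle=True)
E
```

```text
2.475 [ 464.60485395 -217.80185588  214.99357819] [ 3.14099865e+00 -3.03144708e-04  3.18830518e-01] [0.26295306 0.06482086 0.23628279]
```

View pics/w1.png

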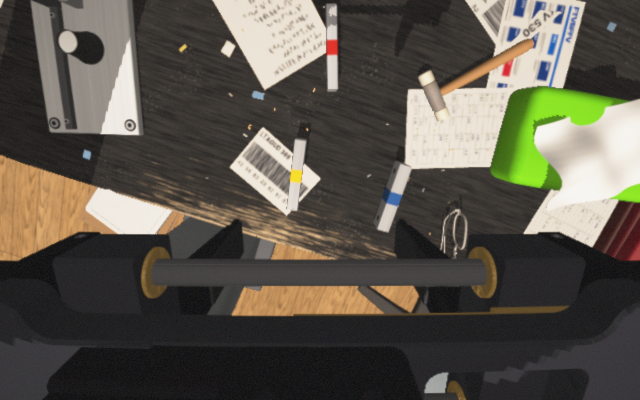

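The wrist view shows red (332,47), yellow (297,176) and blue (392,199) clearly, with the jig at top left and the loupe at (68,41).

Call:
jog_arm --targets '[{"slide":[-5,58,0],"turn":[0,0,-1],"claw":100},{"slide":[-5,58,0],"turn":[0,0,-1],"claw":100},{"slide":[-5,58,0],"turn":[0,0,0],"claw":100},{"slide":[-5,58,0],"turn":[0,0,0],"claw":100},{"slide":[-5,58,0],"turn":[0,0,0],"claw":100}]'

```text
t: 3.1
eef_pos: [439.4, 71.5, 214.9]
tcp_rot: [3.141, -0.001, 0.279]
ft_force: [0.5, 0.0, -0.2]
opening: 1.002
grip_force: 0.0
```

Call:
jog_arm --targets '[{"slide":[0,0,0],"turn":[0,0,0],"claw":100}]'

```text
t: 3.22
eef_pos: [439.0, 72.9, 214.8]
tcp_rot: [3.142, -0.0, 0.285]
ft_force: [0.1, 0.1, -0.2]
opening: 1.002
grip_force: 0.0
```

```bash
python3 - <<'E'
from h import *
c1=np.load("w1.npy",allow_pickle=True).item()
for n,p,a,b in[("red",(332,47),(331,4),(333,84)),("yel",(297,176),(301,139),(294,210)),("blue",(393,199),(404,163),(383,231))]:
    A,B=onz(c1,a,28),onz(c1,b,28);print(n,onz(c1,p,28).round(),((A+B)/2).round(),np.linalg.norm(A-B),np.degrees(np.arctan2(*(A-B)[::-1])))
c=read_camera("wrist");f=c["frame"];s=state();print(s["t"],s["eef_pos"],s["tcp_rot"])
np.save("w2.npy",c,allow_pickle=True)
cv2.imwrite("pics/w2.png",cv2.resize(f[0:240,150:470],(800,600),interpolation=cv2.INTER_CUBIC))
E
```

```text
red [ 613. -182.] [ 615. -182.] 83.4807444412082 20.490985113742923
yel [ 460. -189.] [ 461. -189.] 89.88893912995472 11.836434063757267
blue [ 470. -313.] [ 471. -313.] 91.56409983577534 5.127683844246103
3.275 [439.36034267  71.37503823 214.73955478] [ 3.14120596e+00 -2.71744387e-04  2.83239873e-01]
```

View pics/w2.png

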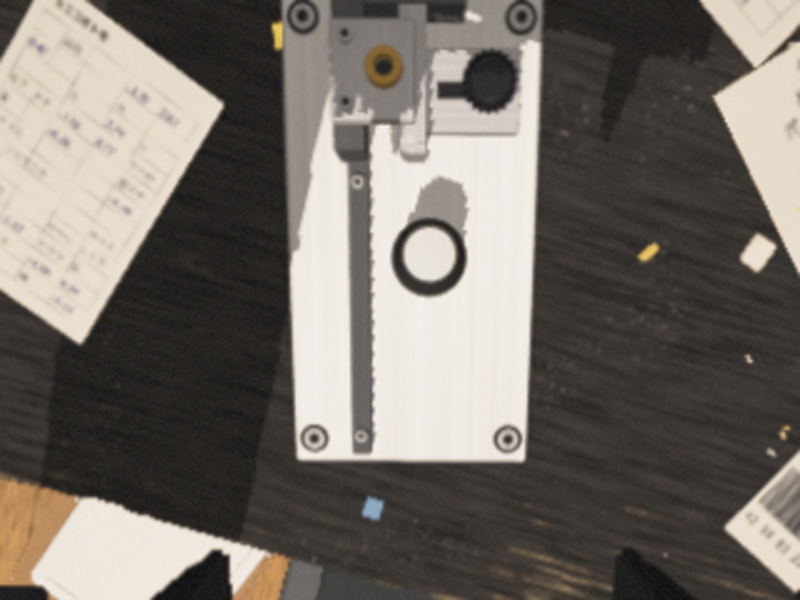

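The crop shows the jig plate with its front corners at (298,461) and (525,461), the loupe at (429,257), the rail's face at u≈372, and the channel and knob at the top.

```bash
cat >> h.py <<'E'
def jig_fit(c,obs):
    from scipy.optimize import least_squares
    def W(p,X): x,y,a=p; return [x+X[0]*np.cos(a)-X[1]*np.sin(a),y+X[0]*np.sin(a)+X[1]*np.cos(a),X[2]]
    r=least_squares(lambda p:np.concatenate([proj(c,W(p,X))-u for X,u in obs]),[535,103,.285],x_scale=[1,1,.01])
    return r.x,r.fun,W
E
python3 - <<'E'
from h import *
c=np.load("w2.npy",allow_pickle=True).item()
g=lambda u,v:np.array([150+u/2.5,v/2.5])
L=[onz(c,g(*p),12) for p in[(298,461),(281,0),(525,461),(543,0)]]
for a,b in((0,1),(2,3)): d=L[b]-L[a];print("edge",np.arctan2(d[1],d[0]))
d=L[0]-L[2];print("front",np.arctan2(-d[0],d[1]),np.linalg.norm(d))
# plate edges as gray profile
obs=[((-110,60,12),g(298,461)),((-110,-60,12),g(525,461)),((-105,20,20),g(371.5,452))]
p,f,W=jig_fit(c,obs);print(p,f)
s=state();print(onz(c,g(429,257),34),"jig loupe")
R=np.array([[np.cos(p[2]),np.sin(p[2])],[-np.sin(p[2]),np.cos(p[2])]])
J=lambda w:R@(np.array(w)-p[:2])
print(J(onz(c,g(429,257),34)),"knob",J(onz(c,g(490,80),41)),"mouth",J(onz(c,g(371,152),42)),J(onz(c,g(352,160),12)),"bush",J(onz(c,g(384,65),57)))
print("railtop",J(onz(c,g(371,180),20)),J(onz(c,g(371,440),20)),"bar face",J(onz(c,g(402,150),36)))
E
```

```text
edge 0.2838287789912418
edge 0.2792181315594198
front 0.2854868993304168 118.54626259066178
[5.33876455e+02 1.06417348e+02 2.83032279e-01] [-0.63928166 -0.44648932  0.49937032 -0.22583059  0.13603801  0.69671055]
[526.88856169  95.54681766] jig loupe
[-9.7456634  -8.48652612] knob [ 63.14316231 -34.2309126 ] mouth [33.82060663 17.09918207] [35.83726041 28.10341648] bush [64.29953213 10.44321059]
railtop [25.65545896 18.66333751] [-97.89513742  20.32579987] bar face [35.78162785  3.72746864]
```

Call:
jog_arm --targets '[{"slide":[44,12,-30],"turn":[0,0,0],"claw":80},{"slide":[44,12,-40],"turn":[0,0,0],"claw":80},{"slide":[0,0,-60],"turn":[0,0,0],"claw":80},{"slide":[0,0,-45],"turn":[0,0,0],"claw":80},{"slide":[0,0,-16],"turn":[0,0,0],"claw":60}]'

```text
t: 3.9
eef_pos: [526.7, 92.9, 21.4]
tcp_rot: [-3.141, 0.004, 0.278]
ft_force: [0.0, -0.3, 0.6]
opening: 0.743
grip_force: 0.0
```

Call:
jog_arm --targets '[{"slide":[0,0,0],"turn":[0,0,0],"claw":30},{"slide":[0,0,0],"turn":[0,0,0],"claw":10},{"slide":[0,0,0],"turn":[0,0,0],"claw":10},{"slide":[0,0,0],"turn":[0,0,0],"claw":10}]'

```text
t: 4.4
eef_pos: [527.5, 95.0, 24.6]
tcp_rot: [3.141, -0.002, 0.281]
ft_force: [-0.2, -0.2, 1.4]
opening: 0.332
grip_force: 8.1
```

Call:
jog_arm --targets '[{"slide":[0,0,5],"turn":[0,0,0],"claw":10},{"slide":[0,0,35],"turn":[0,0,0],"claw":10},{"slide":[-20,24,10],"turn":[0,0,0],"claw":10},{"slide":[-30,36,0],"turn":[0,0,0],"claw":10},{"slide":[-30,36,-10],"turn":[0,0,0],"claw":10}]'

```text
t: 5.03
eef_pos: [446.7, 191.8, 64.6]
tcp_rot: [3.141, -0.002, 0.28]
ft_force: [0.6, 0.0, -0.3]
opening: 0.316
grip_force: 29.5
```

Call:
jog_arm --targets '[{"slide":[0,0,-30],"turn":[0,0,0],"claw":10},{"slide":[0,0,-18],"turn":[0,0,0],"claw":10},{"slide":[0,0,-3],"turn":[0,0,0],"claw":10},{"slide":[0,0,0],"turn":[0,0,0],"claw":10}]'

```text
t: 5.52
eef_pos: [447.2, 190.9, 13.2]
tcp_rot: [3.142, -0.0, 0.281]
ft_force: [0.2, 0.0, -0.3]
opening: 0.32
grip_force: 29.5
```

Call:
jog_arm --targets '[{"slide":[0,0,-0.6],"turn":[0,0,0],"claw":10},{"slide":[0,0,0],"turn":[0,0,0],"claw":35},{"slide":[0,0,0],"turn":[0,0,0],"claw":60},{"slide":[0,0,0],"turn":[0,0,0],"claw":60},{"slide":[0,0,30],"turn":[0,0,0],"claw":60}]'

```text
t: 6.15
eef_pos: [446.3, 190.6, 41.1]
tcp_rot: [3.142, 0.004, 0.281]
ft_force: [-0.4, 0.7, 0.0]
opening: 0.58
grip_force: 0.0
```

Call:
jog_arm --targets '[{"slide":[0,0,50],"turn":[0,0,0],"claw":60},{"slide":[0,-30,50],"turn":[0,0,0],"claw":60},{"slide":[0,-62,20],"turn":[0,0,0],"claw":60},{"slide":[0,-62,0],"turn":[0,0,0],"claw":60}]'

```text
t: 6.65
eef_pos: [447.6, 38.1, 162.9]
tcp_rot: [3.14, -0.003, 0.282]
ft_force: [0.8, -0.6, -0.9]
opening: 0.599
grip_force: 0.0
```

```bash
python3 - <<'E'
from h import *
for n in("top","side","wrist"):
    c=read_camera(n)
    for d in look_for("eye_loupe",n)[:2]: print(n,round(d["conf"],2),np.round(d["xy"]),onz(c,d["xy"],17).round())
    if n=="side": S=c
f=S["frame"];x,y=proj(S,[447,191,15]).astype(int);print(x,y)
a=cv2.resize(f[y-50:y+50,x-60:x+60],(480,400),interpolation=cv2.INTER_CUBIC)
cv2.imwrite("pics/l.png",a);s=state();print(s["t"],s["eef_pos"])
E
```

```text
side 0.55 [322. 264.] [450. 204.]
wrist 0.56 [182. 147.] [449. 192.]
323 261
6.95 [447.03684968  40.09527499 161.13731246]
```

View pics/l.png

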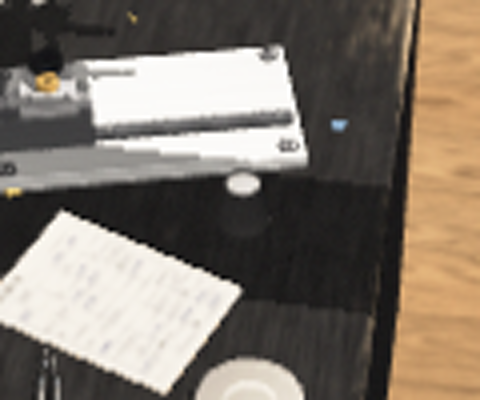

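The loupe stands upright on the bench left of the jig, with its top at (243,184). Next is a closer look down the channel to estimate the gap.

Call:
jog_arm --targets '[{"slide":[22,33,-20],"turn":[0,0,0],"claw":60},{"slide":[23,34,-20],"turn":[0,0,0],"claw":60},{"slide":[0,0,-22],"turn":[0,0,0],"claw":60},{"slide":[0,0,0],"turn":[0,0,0],"claw":60}]'

```text
t: 7.45
eef_pos: [491.0, 108.1, 97.8]
tcp_rot: [-3.141, 0.003, 0.284]
ft_force: [0.0, -0.6, 0.2]
opening: 0.598
grip_force: 0.0
```

```bash
python3 - <<'E'
from h import *
c=read_camera("wrist");f=c["frame"];s=state();print(s["t"],s["eef_pos"],s["tcp_rot"])
np.save("w3.npy",c,allow_pickle=True)
cv2.imwrite("pics/w3.png",cv2.resize(f[60:210,230:430],(800,600),interpolation=cv2.INTER_CUBIC))
p=(534,106.4,.282);W=lambda x,y,z:(p[0]+x*np.cos(p[2])-y*np.sin(p[2]),p[1]+x*np.sin(p[2])+y*np.cos(p[2]),z)
for X in[(35,20,12),(35,20,42),(35,4,36),(-100,20,12),(0,20,20)]:print(X,((proj(c,W(*X))-[230,60])*4).round())
E
```

```text
7.5 [491.51006101 107.59983197  98.85898346] [-3.14128885e+00  1.87643995e-03  2.83045193e-01]
(35, 20, 12) [327. 216.]
(35, 20, 42) [324. 213.]
(35, 4, 36) [408. 214.]
(-100, 20, 12) [329. 799.]
(0, 20, 20) [327. 386.]
```

View pics/w3.png

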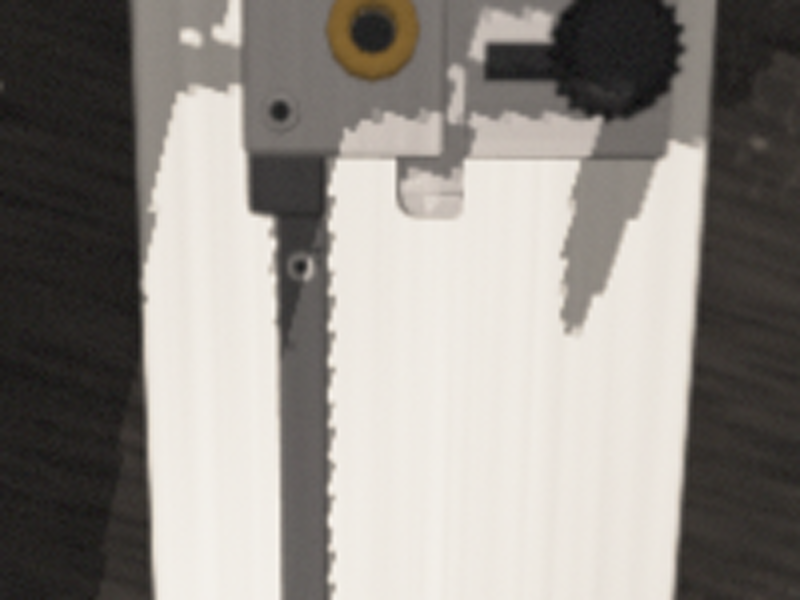

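The view shows the wall edge at u≈324 and the bar face at u≈400, so the gap is about 15 mm. Yellow is the likely match, so I'll try it first.

Call:
jog_arm --targets '[{"slide":[-13,-61,12],"turn":[0,0,-1],"claw":60},{"slide":[-13,-61,0],"turn":[0,0,-1],"claw":60},{"slide":[-13,-61,0],"turn":[0,0,-1],"claw":60},{"slide":[-13,-61,0],"turn":[0,0,-1],"claw":60},{"slide":[-11,-60,0],"turn":[0,0,0],"claw":60}]'

```text
t: 8.12
eef_pos: [429.0, -198.5, 112.4]
tcp_rot: [3.14, -0.001, 0.211]
ft_force: [0.9, 0.8, -0.5]
opening: 0.597
grip_force: 0.0
```

Call:
jog_arm --targets '[{"slide":[0,0,-40],"turn":[0,0,0],"claw":60},{"slide":[0,0,0],"turn":[0,0,0],"claw":60}]'

```text
t: 8.38
eef_pos: [428.4, -196.5, 70.5]
tcp_rot: [-3.139, 0.002, 0.21]
ft_force: [0.8, 0.6, 0.7]
opening: 0.599
grip_force: 0.0
```

```bash
python3 - <<'E'
from h import *
c=read_camera("wrist");f=c["frame"];s=state();print(s["t"],s["eef_pos"],s["tcp_rot"])
h=cv2.cvtColor(f,cv2.COLOR_BGR2HSV)
m=cv2.inRange(h,(20,130,100),(35,255,255));n,l,st,ce=cv2.connectedComponentsWithStats(m)
for i in range(1,n):
    if st[i,4]>30: print(st[i],ce[i],onz(c,ce[i],28))
cv2.imwrite("pics/y1.png",f)
E
```

```text
8.425 [ 429.09719195 -196.26138098   71.52599639] [-3.14062190e+00  1.02578167e-03  2.11036876e-01]
[306 163  19  22 399] [315.04511278 173.05263158] [ 459.98439557 -186.43495897]
```

View pics/y1.png

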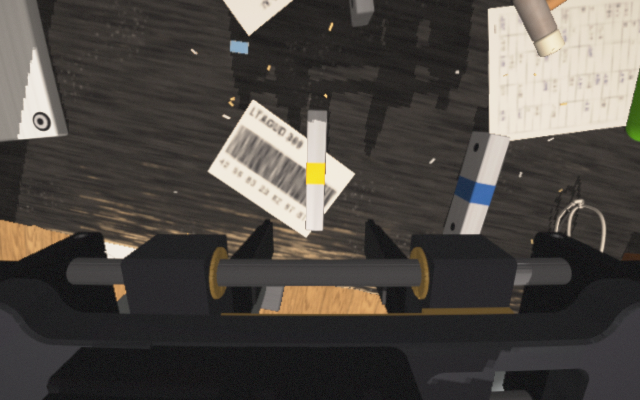

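The yellow block runs from (317,110) to (314,230), between the fingers and aligned with them. Descending to grip it.

Call:
jog_arm --targets '[{"slide":[0,2,-40],"turn":[0,0,0],"claw":60},{"slide":[0,0,-20.5],"turn":[0,0,0],"claw":45},{"slide":[0,0,0],"turn":[0,0,0],"claw":20},{"slide":[0,0,0],"turn":[0,0,0],"claw":5},{"slide":[0,0,0],"turn":[0,0,0],"claw":5}]'

```text
t: 9.05
eef_pos: [430.0, -194.7, 11.8]
tcp_rot: [3.14, -0.001, 0.212]
ft_force: [0.4, 0.5, -0.5]
opening: 0.237
grip_force: 0.0
```

Call:
jog_arm --targets '[{"slide":[0,0,0],"turn":[0,0,0],"claw":5},{"slide":[0,0,0],"turn":[0,0,0],"claw":5}]'

```text
t: 9.3
eef_pos: [429.7, -194.7, 11.4]
tcp_rot: [3.141, -0.001, 0.211]
ft_force: [-0.4, 1.8, 8.9]
opening: 0.147
grip_force: 30.0
```

Call:
jog_arm --targets '[{"slide":[0,0,5],"turn":[0,0,0],"claw":5},{"slide":[0,0,40],"turn":[0,0,0],"claw":5},{"slide":[6,35,20],"turn":[0,0,1],"claw":5},{"slide":[8,50,0],"turn":[0,0,1],"claw":5},{"slide":[8,55,0],"turn":[0,0,1],"claw":5}]'

```text
t: 9.93
eef_pos: [451.6, -53.6, 76.2]
tcp_rot: [3.141, -0.001, 0.263]
ft_force: [0.7, -0.4, -0.4]
opening: 0.145
grip_force: 30.0
```

Call:
jog_arm --targets '[{"slide":[9,55,0],"turn":[0,0,1],"claw":5},{"slide":[9,55,0],"turn":[0,0,0],"claw":5},{"slide":[8,45,-10],"turn":[0,0,0],"claw":5},{"slide":[0,0,-25],"turn":[0,0,0],"claw":5},{"slide":[0,0,0],"turn":[0,0,0],"claw":5}]'

```text
t: 10.55
eef_pos: [476.4, 100.7, 39.7]
tcp_rot: [-3.141, 0.003, 0.282]
ft_force: [0.4, -0.5, 0.0]
opening: 0.145
grip_force: 30.0
```

```bash
python3 - <<'E'
from h import *
c=read_camera("wrist");f=c["frame"];s=state();print(s["t"],s["eef_pos"],s["tcp_rot"],s["ft_force"],s["opening"])
np.save("w4.npy",c,allow_pickle=True)
cv2.imwrite("pics/y2.png",cv2.resize(f[40:260,170:470],(800,586),interpolation=cv2.INTER_CUBIC))
E
```

```text
10.6 [476.89680409 100.29935504  40.52524651] [-3.14137214e+00  1.65254907e-03  2.80993776e-01] [ 0.50981094 -0.76333757 -0.64543381] 0.14489102198020465
```

View pics/y2.png

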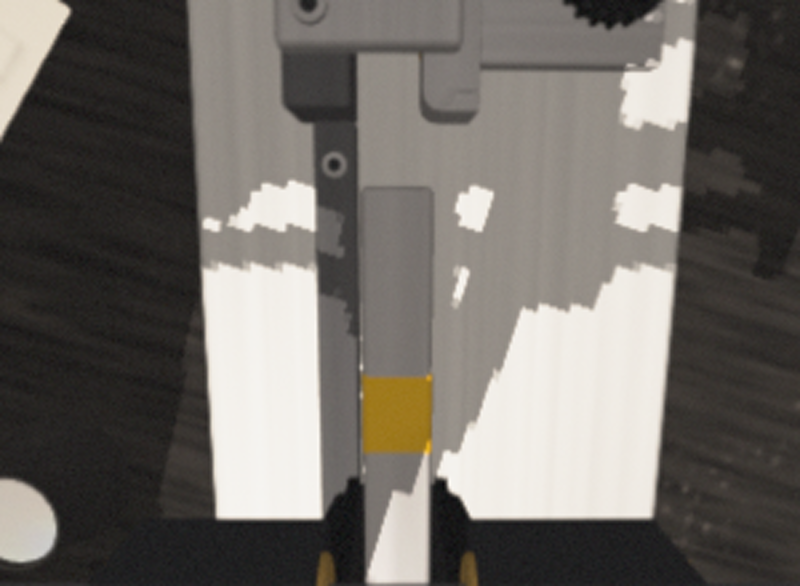

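The block is straight ahead of the mouth at u 361–433, about 3 mm off the fence at u≈357. Lowering it now, then easing it against the rail.

Call:
jog_arm --targets '[{"slide":[0,0,-12],"turn":[0,0,0],"claw":5},{"slide":[0,0,-4],"turn":[0,0,0],"claw":5},{"slide":[0,0,0],"turn":[0,0,0],"claw":5}]'

```text
t: 10.98
eef_pos: [477.3, 100.0, 24.4]
tcp_rot: [3.142, 0.0, 0.28]
ft_force: [-0.4, -0.9, -0.5]
opening: 0.144
grip_force: 30.0
```

Call:
jog_arm --targets '[{"slide":[-0.6,1.9,0],"turn":[0,0,0],"claw":5},{"slide":[0,0,0],"turn":[0,0,0],"claw":5}]'

```text
t: 11.22
eef_pos: [476.8, 102.4, 24.8]
tcp_rot: [3.141, -0.0, 0.281]
ft_force: [-0.3, -0.0, -0.4]
opening: 0.145
grip_force: 30.0
```

Call:
jog_arm --targets '[{"slide":[-0.2,0.6,0],"turn":[0,0,0],"claw":5},{"slide":[0,0,0],"turn":[0,0,0],"claw":5}]'

```text
t: 11.48
eef_pos: [476.5, 103.0, 24.6]
tcp_rot: [3.141, -0.0, 0.281]
ft_force: [0.0, -0.3, -0.9]
opening: 0.146
grip_force: 30.0
```

Call:
jog_arm --targets '[{"slide":[-0.1,0.4,0],"turn":[0,0,0],"claw":5},{"slide":[0,0,0],"turn":[0,0,0],"claw":5}]'

```text
t: 11.72
eef_pos: [476.4, 103.3, 24.5]
tcp_rot: [3.142, 0.0, 0.281]
ft_force: [-0.1, -0.3, -0.5]
opening: 0.149
grip_force: 30.0
```

Call:
jog_arm --targets '[{"slide":[-0.1,0.4,0],"turn":[0,0,0],"claw":5},{"slide":[0,0,0],"turn":[0,0,0],"claw":5}]'

```text
t: 11.98
eef_pos: [476.4, 103.6, 24.5]
tcp_rot: [3.141, 0.0, 0.281]
ft_force: [0.5, -2.5, -1.5]
opening: 0.146
grip_force: 30.0
```

Call:
jog_arm --targets '[{"slide":[-0.1,0.4,0],"turn":[0,0,0],"claw":5},{"slide":[0,0,0],"turn":[0,0,0],"claw":5}]'

```text
t: 12.22
eef_pos: [476.4, 103.7, 24.6]
tcp_rot: [3.141, -0.0, 0.281]
ft_force: [0.8, -6.0, -0.4]
opening: 0.145
grip_force: 30.0
```

Call:
jog_arm --targets '[{"slide":[-0.1,0.3,0],"turn":[0,0,0],"claw":5},{"slide":[0,0,0],"turn":[0,0,0],"claw":5}]'

```text
t: 12.48
eef_pos: [476.4, 103.7, 24.6]
tcp_rot: [3.141, -0.0, 0.281]
ft_force: [0.8, -9.4, -0.3]
opening: 0.143
grip_force: 30.0
```

Call:
jog_arm --targets '[{"slide":[0.2,-0.7,-0.7],"turn":[0,0,0],"claw":5},{"slide":[0,0,0],"turn":[0,0,0],"claw":5}]'

```text
t: 12.72
eef_pos: [476.4, 103.6, 23.8]
tcp_rot: [3.141, -0.0, 0.281]
ft_force: [0.1, -3.1, -1.3]
opening: 0.147
grip_force: 30.0
```

Call:
jog_arm --targets '[{"slide":[4.8,1.4,0],"turn":[0,0,0],"claw":5},{"slide":[4.8,1.4,0],"turn":[0,0,0],"claw":5},{"slide":[0,0,0],"turn":[0,0,0],"claw":5}]'

```text
t: 13.1
eef_pos: [486.7, 106.6, 23.9]
tcp_rot: [3.141, -0.001, 0.281]
ft_force: [1.8, -4.4, -0.7]
opening: 0.147
grip_force: 30.0
```

Call:
jog_arm --targets '[{"slide":[1.9,0.55,0],"turn":[0,0,0],"claw":5},{"slide":[1.9,0.55,0],"turn":[0,0,0],"claw":5}]'

```text
t: 13.35
eef_pos: [489.6, 107.5, 23.8]
tcp_rot: [3.141, 0.001, 0.281]
ft_force: [-0.4, -6.1, -0.5]
opening: 0.148
grip_force: 30.0
```

Call:
jog_arm --targets '[{"slide":[1.9,0.55,0],"turn":[0,0,0],"claw":5},{"slide":[0,0,0],"turn":[0,0,0],"claw":5}]'

```text
t: 13.6
eef_pos: [491.7, 108.1, 23.8]
tcp_rot: [3.141, -0.0, 0.281]
ft_force: [0.9, -4.9, -1.1]
opening: 0.144
grip_force: 30.0
```

Call:
jog_arm --targets '[{"slide":[1.95,0.5,0],"turn":[0,0,0],"claw":5},{"slide":[0,0,0],"turn":[0,0,0],"claw":5}]'

```text
t: 13.85
eef_pos: [493.7, 108.6, 23.8]
tcp_rot: [3.141, -0.0, 0.281]
ft_force: [1.0, -3.9, -1.7]
opening: 0.143
grip_force: 30.0
```

Call:
jog_arm --targets '[{"slide":[1.95,0.5,0],"turn":[0,0,0],"claw":5},{"slide":[0,0,0],"turn":[0,0,0],"claw":5}]'

```text
t: 14.1
eef_pos: [495.6, 109.2, 23.9]
tcp_rot: [3.141, -0.0, 0.281]
ft_force: [2.1, -4.0, -2.0]
opening: 0.147
grip_force: 30.0
```

Call:
jog_arm --targets '[{"slide":[1.95,0.5,0],"turn":[0,0,0],"claw":5},{"slide":[0,0,0],"turn":[0,0,0],"claw":5}]'

```text
t: 14.35
eef_pos: [497.7, 109.8, 23.9]
tcp_rot: [3.142, -0.0, 0.281]
ft_force: [1.0, -2.7, -1.6]
opening: 0.143
grip_force: 30.0
```

Call:
jog_arm --targets '[{"slide":[1.9,0.57,0],"turn":[0,0,0],"claw":5},{"slide":[1.9,0.57,0],"turn":[0,0,0],"claw":5},{"slide":[0,0,0],"turn":[0,0,0],"claw":5}]'

```text
t: 14.72
eef_pos: [501.6, 110.9, 23.9]
tcp_rot: [3.141, -0.001, 0.281]
ft_force: [1.7, -3.5, -1.6]
opening: 0.145
grip_force: 30.0
```

Call:
jog_arm --targets '[{"slide":[1.9,0.57,0],"turn":[0,0,0],"claw":5},{"slide":[1.9,0.57,0],"turn":[0,0,0],"claw":5},{"slide":[0,0,0],"turn":[0,0,0],"claw":5}]'

```text
t: 15.1
eef_pos: [505.4, 112.0, 23.9]
tcp_rot: [3.141, -0.0, 0.281]
ft_force: [1.3, -3.1, -0.6]
opening: 0.148
grip_force: 30.0
```

Call:
jog_arm --targets '[{"slide":[1.9,0.57,0],"turn":[0,0,0],"claw":5},{"slide":[1.9,0.57,0],"turn":[0,0,0],"claw":5},{"slide":[0,0,0],"turn":[0,0,0],"claw":5}]'

```text
t: 15.48
eef_pos: [508.8, 113.0, 23.8]
tcp_rot: [3.141, 0.0, 0.281]
ft_force: [1.5, -4.8, -1.6]
opening: 0.149
grip_force: 30.0
```

Call:
jog_arm --targets '[{"slide":[1.9,0.57,0],"turn":[0,0,0],"claw":5},{"slide":[1.9,0.57,0],"turn":[0,0,0],"claw":5},{"slide":[0,0,0],"turn":[0,0,0],"claw":5}]'

```text
t: 15.85
eef_pos: [512.6, 114.0, 23.8]
tcp_rot: [3.141, 0.001, 0.281]
ft_force: [-0.1, -4.6, -2.1]
opening: 0.143
grip_force: 30.0
```

Call:
jog_arm --targets '[{"slide":[1.9,0.55,0],"turn":[0,0,0],"claw":5},{"slide":[1.9,0.55,0],"turn":[0,0,0],"claw":5},{"slide":[1.9,0.55,0],"turn":[0,0,0],"claw":5}]'

```text
t: 16.23
eef_pos: [518.1, 115.6, 23.8]
tcp_rot: [3.141, 0.001, 0.281]
ft_force: [-0.8, -6.1, -1.4]
opening: 0.145
grip_force: 30.0
```

Call:
jog_arm --targets '[{"slide":[1.9,0.55,0],"turn":[0,0,0],"claw":5},{"slide":[1.9,0.55,0],"turn":[0,0,0],"claw":5},{"slide":[1.9,0.55,0],"turn":[0,0,0],"claw":5}]'

```text
t: 16.6
eef_pos: [523.8, 117.3, 23.8]
tcp_rot: [3.141, 0.001, 0.281]
ft_force: [-1.0, -6.0, -1.1]
opening: 0.145
grip_force: 30.0
```

Call:
jog_arm --targets '[{"slide":[1.9,0.55,0],"turn":[0,0,0],"claw":5},{"slide":[1.9,0.55,0],"turn":[0,0,0],"claw":5},{"slide":[1.9,0.55,0],"turn":[0,0,0],"claw":5}]'

```text
t: 16.98
eef_pos: [529.5, 118.9, 23.8]
tcp_rot: [3.141, 0.001, 0.281]
ft_force: [-0.6, -6.5, -1.4]
opening: 0.143
grip_force: 30.0
```

Call:
jog_arm --targets '[{"slide":[1.9,0.55,0],"turn":[0,0,0],"claw":5},{"slide":[1.9,0.55,0],"turn":[0,0,0],"claw":5},{"slide":[1.9,0.55,0],"turn":[0,0,0],"claw":5}]'

```text
t: 17.35
eef_pos: [535.2, 120.5, 23.7]
tcp_rot: [3.141, 0.001, 0.281]
ft_force: [0.4, -5.8, -0.7]
opening: 0.145
grip_force: 30.0
```

Call:
jog_arm --targets '[{"slide":[1.9,0.55,0],"turn":[0,0,0],"claw":5},{"slide":[1.9,0.55,0],"turn":[0,0,0],"claw":5},{"slide":[1.9,0.55,0],"turn":[0,0,0],"claw":5},{"slide":[1.9,0.55,0],"turn":[0,0,0],"claw":5}]'

```text
t: 17.85
eef_pos: [542.8, 122.7, 23.7]
tcp_rot: [3.141, 0.001, 0.281]
ft_force: [0.0, -6.6, -1.0]
opening: 0.147
grip_force: 30.0
```

Call:
jog_arm --targets '[{"slide":[1.4,0.4,0],"turn":[0,0,0],"claw":5},{"slide":[0,0,0],"turn":[0,0,0],"claw":5}]'

```text
t: 18.1
eef_pos: [544.4, 123.2, 23.7]
tcp_rot: [3.141, 0.001, 0.281]
ft_force: [0.1, -6.5, -1.4]
opening: 0.146
grip_force: 30.0
```

Call:
jog_arm --targets '[{"slide":[1.0,0.3,0],"turn":[0,0,0],"claw":5},{"slide":[0,0,0],"turn":[0,0,0],"claw":5}]'

```text
t: 18.35
eef_pos: [545.3, 123.4, 23.8]
tcp_rot: [3.141, 0.001, 0.281]
ft_force: [0.6, -6.2, -0.5]
opening: 0.15
grip_force: 30.0
```

Call:
jog_arm --targets '[{"slide":[1.0,0.3,0],"turn":[0,0,0],"claw":5},{"slide":[0,0,0],"turn":[0,0,0],"claw":5}]'

```text
t: 18.6
eef_pos: [546.3, 123.7, 23.7]
tcp_rot: [3.141, 0.001, 0.281]
ft_force: [0.7, -6.5, -1.3]
opening: 0.146
grip_force: 30.0
```

Call:
jog_arm --targets '[{"slide":[1.0,0.3,0],"turn":[0,0,0],"claw":5},{"slide":[0,0,0],"turn":[0,0,0],"claw":5}]'

```text
t: 18.85
eef_pos: [547.3, 124.0, 23.7]
tcp_rot: [3.141, 0.001, 0.281]
ft_force: [-0.2, -5.9, -1.0]
opening: 0.148
grip_force: 30.0
```

Call:
jog_arm --targets '[{"slide":[1.0,0.3,0],"turn":[0,0,0],"claw":5},{"slide":[0,0,0],"turn":[0,0,0],"claw":5}]'

```text
t: 19.1
eef_pos: [548.3, 124.3, 23.7]
tcp_rot: [3.141, 0.001, 0.281]
ft_force: [-0.7, -7.2, -1.1]
opening: 0.147
grip_force: 30.0
```

Call:
jog_arm --targets '[{"slide":[1.0,0.3,0],"turn":[0,0,0],"claw":5},{"slide":[0,0,0],"turn":[0,0,0],"claw":5}]'

```text
t: 19.35
eef_pos: [548.4, 124.4, 23.6]
tcp_rot: [3.141, 0.003, 0.281]
ft_force: [-4.2, -8.4, 1.3]
opening: 0.147
grip_force: 30.0
```

Call:
jog_arm --targets '[{"slide":[0.7,0.2,0],"turn":[0,0,0],"claw":5},{"slide":[0,0,0],"turn":[0,0,0],"claw":5}]'

```text
t: 19.6
eef_pos: [548.4, 124.4, 23.6]
tcp_rot: [3.142, 0.004, 0.281]
ft_force: [-7.5, -10.5, 3.7]
opening: 0.141
grip_force: 30.0
```

Call:
jog_arm --targets '[{"slide":[-0.7,-0.2,0],"turn":[0,0,0],"claw":40},{"slide":[0,0,0],"turn":[0,0,0],"claw":40},{"slide":[0,0,0],"turn":[0,0,0],"claw":40},{"slide":[0,0,30],"turn":[0,0,0],"claw":40}]'

```text
t: 20.1
eef_pos: [548.6, 125.0, 52.7]
tcp_rot: [-3.141, 0.003, 0.281]
ft_force: [0.9, -0.1, 0.5]
opening: 0.397
grip_force: 0.0
```

Call:
jog_arm --targets '[{"slide":[-30,-9,30],"turn":[0,0,0],"claw":40},{"slide":[-30,-9,0],"turn":[0,0,0],"claw":40},{"slide":[0,0,0],"turn":[0,0,0],"claw":40},{"slide":[0,0,0],"turn":[0,0,0],"claw":40}]'

```text
t: 20.6
eef_pos: [490.3, 107.1, 84.0]
tcp_rot: [3.141, -0.001, 0.281]
ft_force: [0.8, 0.3, 0.3]
opening: 0.402
grip_force: 0.0
```

```bash
python3 - <<'E'
from h import *
c=read_camera("wrist");f=c["frame"];s=state();print(s["t"],s["eef_pos"],s["tcp_rot"],s["ft_force"])
np.save("w5.npy",c,allow_pickle=True)
cv2.imwrite("pics/y3.png",cv2.resize(f[60:180,240:400],(800,600),interpolation=cv2.INTER_CUBIC))
h=cv2.cvtColor(f,cv2.COLOR_BGR2HSV);m=cv2.inRange(h,(15,130,60),(35,255,255));n,l,st,ce=cv2.connectedComponentsWithStats(m)
p=(534,106.4,.282);R=np.array([[np.cos(p[2]),np.sin(p[2])],[-np.sin(p[2]),np.cos(p[2])]])
for i in range(1,n):
    if st[i,4]>30: print(st[i],ce[i],R@(onz(c,ce[i],40)-p[:2]))
E
```

```text
20.65 [490.39589249 107.12607998  83.82437677] [ 3.14141015e+00 -7.39254493e-04  2.80944765e-01] [-0.98926649  0.52199709  0.06347945]
[216   0   9   6  41] [220.04878049   2.09756098] [105.26958221  78.06550781]
[251  29   7  17  82] [254.09756098  36.85365854] [83.84135742 56.53713895]
[310  50  23  26 350] [321.15714286  62.08285714] [67.80370538 11.54498085]
[308  97  21   5 104] [317.90384615  98.98076923] [43.67718443 13.77507109]
[465 157  11   9  54] [469.75925926 160.94444444] [  0.43343541 -98.74186718]
[243 247  14  52 360] [248.47777778 273.17777778] [-91.33379358  70.47360582]
[381 247  14  52 366] [388.53278689 273.19398907] [-91.3942372  -43.73754476]
[  0 249  22  12 162] [  8.12962963 256.11728395] [-78.39752511 273.84813849]
[ 114  285   50   30 1184] [137.6410473  299.98564189] [-117.61475018  167.14088909]
[360 308 119   8 548] [428.20985401 311.44160584] [-128.01303766  -80.13873946]
[186 313  27   2  39] [199.74358974 313.35897436] [-129.93376642  114.90050329]
[229 313  51   3  58] [254.05172414 313.96551724] [-130.04892861   68.24861562]
[286 314  30   2  33] [300.09090909 314.09090909] [-129.99923086   29.03156135]
[462 372  22  10 116] [470.45689655 375.0862069 ] [-197.50296631 -127.19567938]
```

View pics/y3.png

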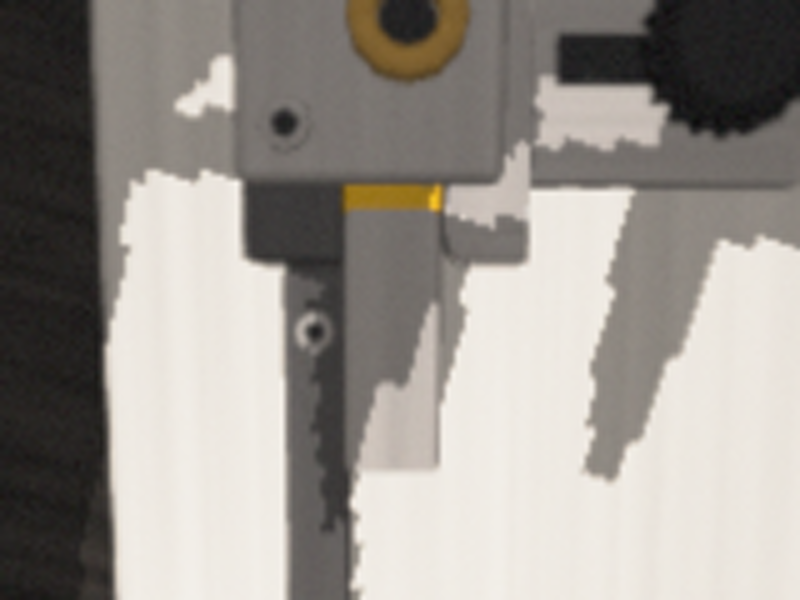

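The yellow block sits against the wall (u 345 to 438), with the bar right beside it at u≈443. That leaves under 1 mm of clearance, so blue (16 mm) cannot fit. Its rear end at v=468 stands about 30 mm out of the mouth, so it is home.

```bash
python3 -c "
from cell import *
print(job_done())"
```

```text
the job is handed in; nothing more can be done
None
```

The yellow block (14 mm) matches: it slid gently past the spring shoe, sits home against the end stop, and the job is handed in. I didn't try blue (its 16 mm is too thick for the roughly 15 mm gap seen in the images) or red; both were left where they stood on the bench, and the loupe stands upright on the bench left of the jig.

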